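# Index the spur gear on the spring-return turntable and hold it

## Robot

A 7-joint arm with a two-finger parallel gripper is mounted at the origin on a cart in front of the work surface, level with it; the furniture and walls round the work are solid. World frame = base frame: x ahead of the robot, y to its left, z up, the work surface at z = 0. Lengths are in m, angles in rad, forces in N, time in s.
With the tool pointing down it reaches from about 0.35 to 0.9 m from the base axis. Payload 19.9 kg.
Tool frame: the origin (TCP) lies midway between the tips of the shut fingers; the grasp point (between the pads) lies 19 mm behind it; z points along the fingers, y is the line along which they close (so a half turn about z gives the same grasp; the last joint's range is limited). The gripper opens to 94 mm and grips with 3 to 60 N. Pads are 16 mm wide; open, the fingers measure 119 mm over their backs; the gripper's body (75 mm by 177 mm) begins 78 mm behind the grasp point.
Start: joints at [-1.353, 0.417, -0.01, 1.614, 0.005, 1.111, -0.053], TCP at [0.16, 0.604, 0.205] pointing down, gripper open.
Joint ranges: [-2.81, 2.81], [-0.39, 2.02], [-1.27, 1.25], [0.06, 2.57], [-1.19, 4.33], [0.19, 2], [-2.82, 2.82]. Speed limits (rad/s): [1.89, 1.89, 2.39, 2.39, 3.01, 3.01, 3.01].

## Interface

Orientations are given as a unit quaternion [x, y, z, w].
In Python, from station import robot gives the robot as it stands. Calls block until the motion is done:
- robot.move_ptp(position, orientation): joint-space move of the TCP to a pose.
- robot.move_l(position, frame=None, rate=0.15): straight line of the TCP; frame=None keeps the orientation; rate is the mean speed in m/s.
- robot.move_j(angles): joint-space move.
- robot.move_gripper(opening): opening from 0.0 (shut) to 1.0 (fully open); the grip force is fixed at half the most; returns when the fingers have stopped.
- robot.sleep(seconds).
- robot.inverse_kinematics(position, orientation): joint angles nearest the present ones, or None.
- robot.observe(): the state.
- robot.capture(name): name is "side" or "top"; returns the picture (384x512x3 uint8, blue, green, red); there is no depth.
- robot.get_calibration(name): a dict with "mtx" (3x3 intrinsics, pixels), "eye" and "rotation" of the camera in the world. Camera axes: x right, y down, z forward; pixel columns grow to the right and rows downward; lengths in m; the calibration is good to about 2 mm. A picture is of the moment at which its call begins. get_calibration takes no time and is no camera call.
A pose or a line that the arm cannot do raises robot.Unreachable and nothing moves.
- robot.hand_in(): hands the job in; it is judged then, once.
Trained networks look in the newest picture that a camera, given by its name, has taken for a name from the list of things; names that differ only in an ending like _2 or _b are one class to them, and where a whole thing is asked for, a point or a joint stands for the part that bears it (a point fixed in the world has none). Each returns a list of dicts, best first, with "conf" (0 to 1); they miss things now and then, are a little off and sometimes report something else, mostly with a low value. They report only what shows in the picture. A call takes as long as a camera call. They do not tell look-alikes from the thing itself.
- robot.recognise(camera, label): "extent" ([centre column, centre row, width, height] in pixels, round what is visible of it).
- robot.silhouettes(camera, label): "pixels" (384x512 bool, what is visible of it) and "extent" ([centre column, centre row, width, height] in pixels, round what is visible of it).
The state is a dict: "time_s": time; "q": joint angles; "joint_vel": joint speeds; "joint_torque": joint torques, N m; "eef_pos": TCP position; "tool_rot": TCP orientation; "force": force on the tool from outside, world axes, zero at the start; "ft_torque": the same for the moment, N m; "gripper_width": opening from 0.0 (shut) to 1.0 (fully open); "grasp_force": force on a finger pad.
Only numpy, scipy, OpenCV 4.12 (cv2) and the standard library are available. Lean on these libraries where they do the work, as an engineer would, in place of code of your own. Each camera call takes 0.05 s, during which the arm holds its last target. There are 200 camera calls.

## Task

Start the inspection turntable by pressing its keys right down one at a time, first the small round key, then the large round one, then the bar-shaped one, while the plate stays at rest. Then take the turning post with the gripper and turn the plate counter-clockwise seen from above until the toothed spur gear is centred in front of the fixed pointer, and finish while still holding the post so that the plate stands still there, because its spring turns it back if it is let go. Do not touch the parts lying on the plate, keep them in their nests, and leave the other things on the bench alone.

Things in the scene. Friction and masses are not known exactly. Their poses are not given: they have to be found in the camera images.
- table_axis (a point): point on the turntable's vertical axis, level with the plate's upper face (40 mm above the bench). Round aluminium plate 250 mm in diameter on a fixed round grey base of 270 mm. Four ring nests (61 mm wide, rims 4 mm high) lie on the plate 85 mm from the axis, 0.75 rad apart, and hold the four parts, at most 29 mm high.
- index_spot (a point): fixed point where the centre of the part belongs that is to face the pointer: 85 mm from the axis, level with the plate's upper face. The pointer is a dark steel cone on a short tongue of the base, on the robot's side; its tip, 126 mm from the axis, points at the axis through this spot.
- turntable (a joint): turning angle of the plate in rad, 0 at its rest stop (the start), growing counter-clockwise seen from above, up to 3.3. A spring turns it back to 0 when let go: about 1 N at the post at rest, rising to 3 N, plus some drag when turned fast. The nests reach the pointer at about 0.75, 1.5, 2.25 and 3.0 rad.
- post_grip (a point): point on the axis of the turning post at grasping height, 110 mm above the bench: middle of its smooth upright grip, a steel cylinder 16 mm in diameter reaching from 78 to 128 mm above the bench (its top), higher than all the parts on the plate. At the start it stands on the right-hand side of the plate, seen from the pointer looking towards the axis.
- turning_post: the spinner post on the plate near its rim, 100 mm from the turntable's axis. It is carried round with the plate and spins freely about its own axis, so the gripper need not turn. Origin at its foot on the plate (40 mm above the bench), z along the post.
- spur_gear: grey steel toothed spur gear lying flat, 49 mm in diameter, 18 mm high with its hub: the only part with teeth. Origin: centre of its underside; z up. It stands in one of the four nests, which one varies.
- ring_gauge_1: large plain smooth steel ring, 50 mm in diameter, 16 mm high. Origin: centre of its underside; z up. It stands in one of the four nests, which one varies.
- ring_gauge_2: smaller plain smooth steel ring, 38 mm in diameter, 12 mm high. Origin: centre of its underside; z up. It stands in one of the four nests, which one varies.
- bronze_bush: flanged bush, flange uppermost, 34 mm in diameter, 29 mm high. Origin: centre of its underside; z up. It stands in one of the four nests, which one varies.
- small_key_top (a point): centre of the top face of the small round key (round, 16 mm in diameter, plain grey) on the key box, 39 mm above the bench when up. The low grey key box (76 x 166 mm) carries the three keys in a row, 50 mm apart, each standing 9 mm out of its black square plate (42 mm); their order along the row varies.
- small_key (a joint): how far the small round key is pressed down, in m: 0 up, 0.006 at the bottom. Spring key: starts to move at 1 N, about 5 N at the bottom; counts as pressed at 4 mm.
- large_key_top (a point): centre of the top face of the large round key (round, 32 mm in diameter, plain grey) on the key box, 39 mm above the bench when up. The low grey key box (76 x 166 mm) carries the three keys in a row, 50 mm apart, each standing 9 mm out of its black square plate (42 mm); their order along the row varies.
- large_key (a joint): how far the large round key is pressed down, in m: 0 up, 0.006 at the bottom. Spring key: starts to move at 1 N, about 5 N at the bottom; counts as pressed at 4 mm.
- bar_key_top (a point): centre of the top face of the bar-shaped key (a narrow bar, 36 x 12 mm, its length along the box's short side, plain grey) on the key box, 39 mm above the bench when up. The low grey key box (76 x 166 mm) carries the three keys in a row, 50 mm apart, each standing 9 mm out of its black square plate (42 mm); their order along the row varies.
- bar_key (a joint): how far the bar-shaped key is pressed down, in m: 0 up, 0.006 at the bottom. Spring key: starts to move at 1 N, about 5 N at the bottom; counts as pressed at 4 mm.
- setting_rod: bystander, to be left alone: small steel setting rod with a black sleeve, 12 x 50 mm, lying. Origin: centre of its underside.
- v_block: bystander, to be left alone: grey steel V-block, 40 x 42 x 34 mm. Origin: centre of its underside.
- hex_bolt: bystander, to be left alone: steel hexagon bolt, 54 mm long, lying. Origin: centre of its underside.
- gauge_bar: bystander, to be left alone: grey steel gauge bar, 18 x 62 x 26 mm. Origin: centre of its underside.
- pen: bystander, to be left alone: gel pen, 154 mm long, lying. Origin: centre of its underside.
- loupe: bystander, to be left alone: black watch loupe, 33 mm in diameter, 32 mm high. Origin: centre of its underside.
Things that resemble listed ones, but are neither listed nor needed, are in the scene too. What is shaped like the ring_gauge_2 but red or turquoise is not meant.

How it is judged:
On the way, in this order (a step that is already met when the one before it is completed fails the run):
1. the small round key is pressed (4 mm or more) with the other two keys up and the turntable still at its rest stop (value of joint small_key above 0.004 m and value of joint turntable below 0.08 rad and value of joint each of large_key, bar_key below 0.0015 m), for 0.05 s.
2. the large round key is pressed (4 mm or more) with the other two keys up and the turntable still at its rest stop (value of joint large_key above 0.004 m and value of joint turntable below 0.08 rad and value of joint each of small_key, bar_key below 0.0015 m), for 0.05 s.
3. the bar-shaped key is pressed (4 mm or more) with the other two keys up and the turntable still at its rest stop (value of joint bar_key above 0.004 m and value of joint turntable below 0.08 rad and value of joint each of small_key, large_key below 0.0015 m), for 0.05 s.
4. the spur gear stands at the index pointer with the fingers on the turning post and all keys up (horizontal distance between spur_gear and index_spot below 0.01 m and contact force between the fingers and turning_post above 0.5 N and value of joint each of small_key, large_key, bar_key below 0.0015 m), for 0.3 s.
At the end, for the whole second after the job is handed in: Gear centre within 10 mm of the index spot seen from above, plate slower than 0.04 rad/s, fingers on the post with over 0.5 N, keys up within 1.5 mm, all four parts flat in their nests (65 to 105 mm from the axis, tilt under 0.1 rad, undersides at 36 to 44 mm) (all of step 4 and velocity of joint turntable between -0.04 and 0.04 rad/s and horizontal distance between spur_gear and table_axis between 0.065 and 0.105 m and angle between each of spur_gear, ring_gauge_1, ring_gauge_2, bronze_bush's own z axis and vertical below 0.1 rad and height (world z) of spur_gear between 0.036 and 0.044 m and horizontal distance between ring_gauge_1 and table_axis between 0.065 and 0.105 m and height (world z) of ring_gauge_1 between 0.036 and 0.044 m and horizontal distance between ring_gauge_2 and table_axis between 0.065 and 0.105 m and height (world z) of ring_gauge_2 between 0.036 and 0.044 m and horizontal distance between bronze_bush and table_axis between 0.065 and 0.105 m and height (world z) of bronze_bush between 0.036 and 0.044 m); the arm keeps its last pose, push and grip.
It fails at once if two keys are pressed together (value of joint each of small_key, large_key above 0.003 m or value of joint each of small_key, bar_key above 0.003 m or value of joint each of large_key, bar_key above 0.003 m).
It fails at once if the robot touches a part that lies on the turntable (over 1 N) (contact force between any of the fingers, the arm and spur_gear above 1 N or contact force between any of the fingers, the arm and ring_gauge_1 above 1 N or contact force between any of the fingers, the arm and ring_gauge_2 above 1 N or contact force between any of the fingers, the arm and bronze_bush above 1 N).
It fails at once if a bystander on the bench is shifted by more than 20 mm (distance of any of setting_rod, v_block, hex_bolt, gauge_bar, pen, loupe from where it was at the start of the episode above 0.02 m).
It also fails if it takes over 67 s, if anything falls off the work surface, if the arm or the gripper's body presses on something with over 40 N, if the wrist force passes 120 N, or if a joint passes its speed limit or range.

## Working session

There is one attempt and no reset: what is moved stays moved. The work goes in short steps, each a Python script; the robot and the scene stay as the last script left them, time stands still between calls to the robot, and variables do not carry over. Pictures are saved under pics/ and viewed, at most 10 in all, crops included, and the job is handed in when it is done.

```bash
mkdir -p pics; cat > h.py <<'E'
import numpy as np, cv2
from station import robot
def ray(cam,u,v):
    c=robot.get_calibration(cam); K=np.array(c["mtx"]); R=np.array(c["rotation"])
    return np.array(c["eye"]), R@np.linalg.inv(K)@np.array([u,v,1.0])
def at_z(cam,u,v,z):
    e,d=ray(cam,u,v); return e+d*(z-e[2])/d[2]
def proj(cam,p):
    c=robot.get_calibration(cam); q=np.array(c["mtx"])@np.array(c["rotation"]).T@(np.array(p)-np.array(c["eye"]))
    return q[:2]/q[2]
E
python3 - <<'E'
from h import *
for c in("top","side"):
    im=robot.capture(c); cv2.imwrite(f"pics/{c}0.png",cv2.resize(im,(800,600),interpolation=cv2.INTER_CUBIC)); cv2.imwrite(f"pics/{c}_raw.png",im)
    k=robot.get_calibration(c); print(c,k)
    for l in ["turntable","turning_post","spur_gear","ring_gauge_1","bronze_bush","small_key","large_key","bar_key","v_block","loupe","gauge_bar","pen","hex_bolt","setting_rod"]:
        print(l,[(round(r["conf"],2),np.round(r["extent"]).astype(int).tolist()) for r in robot.recognise(c,l)][:5])
o=robot.observe();print(o["time_s"],o["eef_pos"],o["tool_rot"],o["gripper_width"])
E
```

```text
top {'mtx': array([[455.68715275,   0.        , 259.91513393],
       [  0.        , 455.68715275, 185.73377941],
       [  0.        ,   0.        ,   1.        ]]), 'eye': array([0.36804527, 0.06053062, 1.2809572 ]), 'rotation': array([ 0.70616095, -0.70494527,  0.05492576, -0.03704096])}
turntable [(0.7, [206, 171, 90, 87]), (0.42, [314, 239, 12, 11])]
turning_post [(0.57, [243, 167, 9, 12])]
spur_gear [(0.67, [178, 172, 20, 20]), (0.62, [185, 149, 16, 19])]
ring_gauge_1 [(0.64, [121, 219, 16, 11]), (0.62, [178, 171, 19, 19]), (0.43, [126, 158, 12, 16])]
bronze_bush [(0.62, [201, 139, 16, 13])]
small_key []
large_key [(0.6, [336, 196, 16, 13])]
bar_key [(0.49, [374, 207, 6, 14]), (0.2, [208, 179, 95, 106])]
v_block [(0.61, [310, 153, 16, 16])]
loupe []
gauge_bar [(0.73, [176, 171, 18, 17]), (0.64, [264, 247, 18, 15])]
pen [(0.33, [293, 215, 18, 11])]
hex_bolt [(0.47, [201, 138, 14, 12]), (0.44, [371, 205, 4, 11]), (0.41, [376, 158, 11, 18])]
setting_rod []
side {'mtx': array([[375.16182459,   0.        , 258.91430521],
       [  0.        , 375.16182459, 191.92471266],
       [  0
[... 323 characters left out ...]
[273, 166, 8, 11]), (0.61, [204, 254, 14, 20])]
ring_gauge_1 [(0.71, [194, 326, 14, 18]), (0.65, [225, 264, 26, 16]), (0.63, [272, 334, 18, 17]), (0.57, [252, 258, 22, 13])]
bronze_bush [(0.7, [196, 237, 16, 10])]
small_key []
large_key [(0.43, [272, 166, 8, 9]), (0.33, [234, 204, 8, 26])]
bar_key [(0.45, [282, 151, 9, 7])]
v_block [(0.63, [236, 204, 6, 29]), (0.62, [230, 178, 16, 11])]
loupe [(0.63, [197, 235, 18, 16]), (0.61, [304, 183, 16, 18])]
gauge_bar [(0.48, [312, 217, 13, 18])]
pen [(0.22, [196, 236, 10, 13])]
hex_bolt [(0.38, [247, 149, 12, 0])]
setting_rod []
1.5 [0.15992085 0.6041707  0.20543198] [ 1.29025129e-01  9.91641323e-01 -5.52803648e-05  1.10340204e-05] 1.0028172392155155
```

View pics/top0.png

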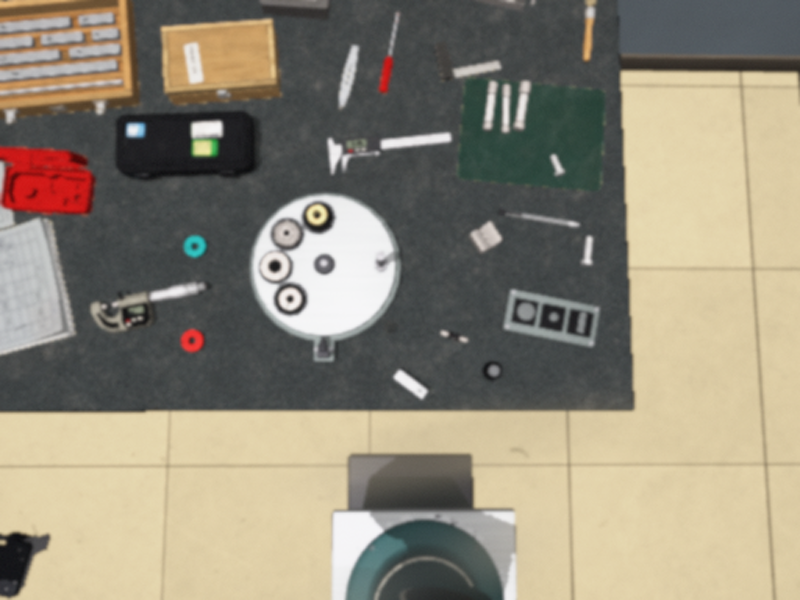

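View pics/side0.png

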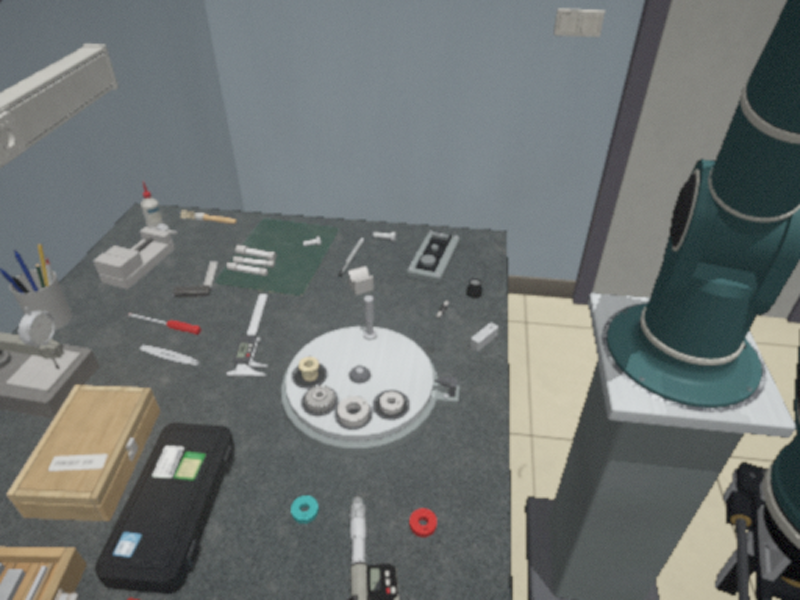

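Top view (800×600 pixels): plate centre is at about (325,267), the pointer at (324,345) and the post at (385,262). On the plate, counter-clockwise from the pointer, are the small ring (290,298), large ring (275,266), gear (287,233) and bush (317,215). The key box shows large (525,312), small (553,317) and bar (580,321). Possible gear look-alikes are the rings at (275,266) and (290,298), and the off-plate red and turquoise rings at (192,341) and (194,246). I choose (287,233), which is (319,400) in the side view, and check it in a crop.

```bash
cat >> h.py <<'E'
from scipy.spatial.transform import Rotation as Rn
_g=robot.get_calibration
def _cal(n):
    c=dict(_g(n)); c["rotation"]=Rn.from_quat(c["rotation"]).as_matrix(); return c
def ray(cam,u,v):
    c=_cal(cam); return np.array(c["eye"]), c["rotation"]@np.linalg.inv(c["mtx"])@np.array([u,v,1.0])
def proj(cam,p):
    c=_cal(cam); q=c["mtx"]@c["rotation"].T@(np.array(p)-c["eye"]); return q[:2]/q[2]
E
python3 - <<'E'
from h import *
t=cv2.imread("pics/top_raw.png"); s=cv2.imread("pics/side_raw.png")
def crop(im,x,y,w,h): return cv2.resize(im[y:y+h,x:x+w],(400,300),interpolation=cv2.INTER_CUBIC)
m=np.vstack([np.hstack([crop(t,146,118,120,90+0),crop(t,318,178,72,54)]),np.hstack([crop(s,176,200,120,90),crop(s,248,138,64,48)])])
cv2.imwrite("pics/crop.png",m)
p=lambda u,v,z,c="top":np.round(at_z(c,u*.64,v*.64,z),4)
print("axis",p(325,267,.04),p(360,378,.04,"side"),"pointer",p(324,340,.04),"post",p(383,263,.128),p(369,298,.128,"side"))
for n,a,b in(("L",(525,312),(428,263)),("S",(553,317),(433,250)),("B",(580,321),(438,240))): print(n,p(*a,.039),p(*b,.039,"side"))
for n,a in dict(small=(290,298),large=(275,266),gear=(287,233),bush=(317,215)).items(): print(n,p(*a,.055))
# plate: white blob ellipse
for c,im,r in(("top",t,(150,115,270,225)),("side",s,(175,200,290,285))):
    g=cv2.cvtColor(im,cv2.COLOR_BGR2GRAY); mk=np.zeros_like(g); x0,y0,x1,y1=r; mk[y0:y1,x0:x1]=(g[y0:y1,x0:x1]>190)*255
    ct=max(cv2.findContours(mk,cv2.RETR_EXTERNAL,cv2.CHAIN_APPROX_NONE)[0],key=cv2.contourArea)
    h=cv2.convexHull(ct)[:,0].astype(float); w=np.array([at_z(c,*q,.04)[:2] for q in h])
    from scipy.optimize import least_squares
    f=least_squares(lambda x:np.hypot(*(w-x[:2]).T)-x[2],[*w.mean(0),.125],loss="soft_l1",f_scale=.002); print(c,np.round(f.x,4),np.round(np.sqrt(np.mean(f.fun**2)),4))
for l in["small_key","turning_post"]:
  for c in("top","side"):
    for r in robot.silhouettes(c,l)[:2]: print(l,c,round(r["conf"],2),np.round(r["extent"],1))
E
```

```text
axis [0.5713 0.1719 0.04  ] [0.5766 0.1831 0.04  ] pointer [0.4428 0.1718 0.04  ] post [0.5639 0.0692 0.128 ] [0.5771 0.0764 0.128 ]
L [ 0.4927 -0.1803  0.039 ] [ 0.4941 -0.1627  0.039 ]
S [ 0.484  -0.2296  0.039 ] [ 0.4878 -0.2125  0.039 ]
B [ 0.477  -0.2772  0.039 ] [ 0.4801 -0.2532  0.039 ]
small [0.5143 0.2301 0.055 ]
large [0.5702 0.2572 0.055 ]
gear [0.6287 0.2377 0.055 ]
bush [0.6612 0.186  0.055 ]
top [0.5765 0.1749 0.1248] 0.0004
side [0.5788 0.177  0.1228] 0.0004
small_key top 0.6 [371.6 206.4  11.3  14.8]
turning_post top 0.51 [242.9 166.4  10.6  10.7]
turning_post side 0.72 [237.4 203.9  10.9  29.3]
```

View pics/crop.png

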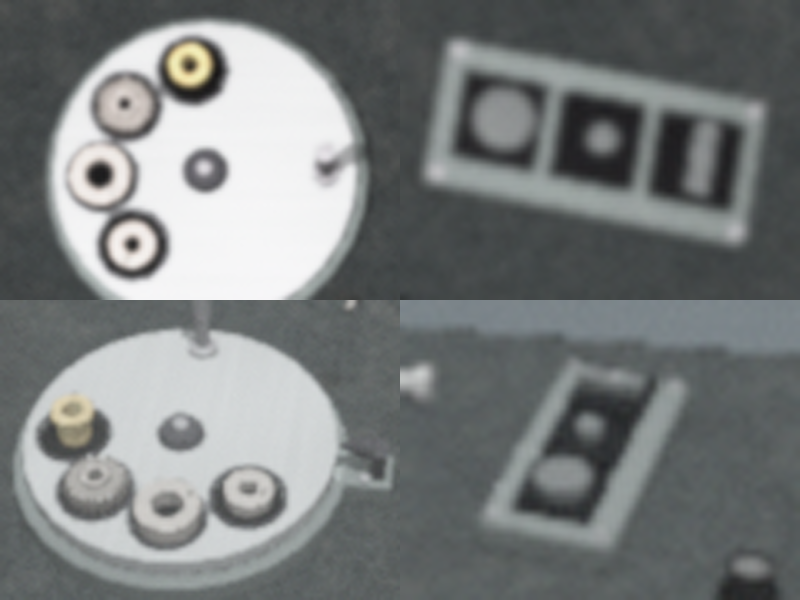

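The crop confirms it: the toothed gear is at crop (95,480) in the side view and (127,104) in the top view. That is the third nest counter-clockwise from the pointer, so the turn is about 2.25 rad. The keys in the top crop are large (503,118), small (602,138) and bar (703,160).

```bash
python3 - <<'E'
from h import *
T=lambda x,y,x0,y0,s:(x0+(x+.5)*s-.5,y0+(y+.5)*s-.5)
top=lambda x,y,z:np.round(at_z("top",*T(x,y,318,178,.18),z),4)[:2]
sd=lambda x,y,z:np.round(at_z("side",*T(x,y,248,138,.16),z),4)[:2]
for n,a,b in(("L",(103,118),(162,178)),("S",(202,138),(190,126)),("B",(303,160),(213,80))): print(n,top(*a,.039),sd(*b,.039))
print("box corners",[top(*q,.03).tolist() for q in((57,46),(360,108),(340,236),(32,174))])
print("box corners side",[sd(*q,.03).tolist() for q in((170,65),(285,80),(207,248),(84,219))])
tt=lambda x,y,z:np.round(at_z("top",*T(x,y,146,118,.3),z),4)[:2]
ts=lambda x,y,z:np.round(at_z("side",*T(x,y,176,200,.3),z),4)[:2]
ax=np.array([.577,.1755])
def pr(n,p): d=p-ax; print(n,p,"r",np.hypot(*d).round(4),"ang",np.arctan2(d[1],d[0]).round(3))
pr("postfoot",tt(326,172,.045)); pr("postfoot side",ts(202,347-300,.045)); pr("posttop",tt(355,156,.128))
pr("gear",tt(126,105,.056));pr("large",tt(100,174,.056));pr("small",tt(133,243,.052));pr("bush",tt(190,66,.069));pr("hub",tt(206,170,.055));pr("gear s",ts(96,477-300,.055))
pr("large s",ts(167,505-300,.056));pr("small s",ts(249,490-300,.052))
for c in("top","side"):
  for r in robot.silhouettes(c,"turning_post")[:1]:
    ys,xs=np.nonzero(r["pixels"])
    print(c,xs.min(),xs.max(),ys.min(),ys.max())
    if c=="side":
        k=ys<ys.min()+3; pr("top side",at_z(c,xs[k].mean(),ys.min()+1.,.128)[:2].round(4))
    else:
        k=xs>xs.max()-3; pr("top top",at_z(c,xs.max()-1.5,ys[k].mean(),.128)[:2].round(4))
# pointer crops
t=cv2.imread("pics/top_raw.png"); s=cv2.imread("pics/side_raw.png")
cv2.imwrite("pics/ptr.png",np.hstack([cv2.resize(t[200:236,184:232],(400,300),interpolation=cv2.INTER_CUBIC),cv2.resize(s[230:266,256:304],(400,300),interpolation=cv2.INTER_CUBIC)]))
E
```

```text
L [ 0.4951 -0.1807] [ 0.4967 -0.1754]
S [ 0.4852 -0.2297] [ 0.4861 -0.2265]
B [ 0.4744 -0.2797] [ 0.4771 -0.2743]
box corners [[0.5321, -0.1601], [0.5013, -0.3117], [0.4374, -0.2995], [0.4679, -0.1464]]
box corners side [[0.5037, -0.3003], [0.4367, -0.2938], [0.4683, -0.1288], [0.5351, -0.1451]]
postfoot [0.5754 0.0744] r 0.1011 ang -1.587
postfoot side [0.5789 0.0789] r 0.0966 ang -1.551
posttop [0.5741 0.0512] r 0.1243 ang -1.594
gear [0.6284 0.2382] r 0.0811 ang 0.884
large [0.5711 0.258 ] r 0.0827 ang 1.642
small [0.5151 0.2307] r 0.0829 ang 2.413
bush [0.6583 0.1852] r 0.0819 ang 0.119
hub [0.575  0.1722] r 0.0039 ang -2.116
gear s [0.6312 0.2416] r 0.0855 ang 0.884
large s [0.5728 0.2619] r 0.0865 ang 1.619
small s [0.5156 0.2363] r 0.0864 ang 2.361
top 239 247 161 173
top top [0.5643 0.0683] r 0.1079 ang -1.689
side 231 240 189 216
top side [0.5801 0.0737] r 0.1018 ang -1.54
```

View pics/ptr.png

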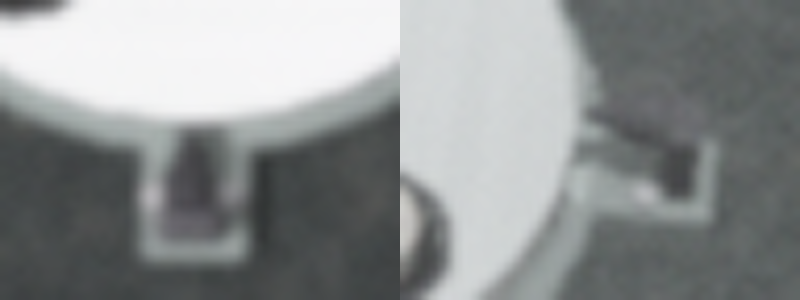

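The pointer crop shows the tongue and cone centred near crop column 193, which is raw column 207. That puts the pointer straight towards −x from the axis (angle ≈ π). Next I press the keys.

```bash
cat >> h.py <<'E'
def down(yx,yy):
    y=np.array([yx,yy,0.]);y/=np.linalg.norm(y);z=np.array([0,0,-1.]);x=np.cross(y,z)
    return Rn.from_matrix(np.c_[x,y,z]).as_quat()
E
python3 - <<'E'
from h import *
print("pointer y",[at_z("top",206.7,224.6,z)[:2].round(4).tolist() for z in(.02,.04)])
K=[("S",(.4857,-.228)),("L",(.496,-.178)),("B",(.4757,-.277))]
q=robot.observe()["q"]
best=min((np.abs(np.array(j)-q).max(),i,j) for i,s in enumerate((1,-1)) if (j:=robot.inverse_kinematics([.4857,-.228,.2],down(s*.98,-s*.2))) is not None)
print(best); s=(1,-1)[best[1]]; R=down(s*.98,-s*.2)
robot.move_gripper(0.0)
robot.move_ptp([.4,.3,.3],R)
for n,(x,y) in K:
    robot.move_ptp([x,y,.07],R)
    f0=robot.observe()["force"][2]
    robot.move_l([x,y,.042],rate=.1)
    for z in(.036,.034,.0325):
        robot.move_l([x,y,z],rate=.03); robot.sleep(.1)
        o=robot.observe(); f=o["force"][2]-f0; print(n,z,o["eef_pos"].round(4),round(f,2))
        if f>9: break
    robot.sleep(.1)
    robot.move_l([x,y,.07],rate=.15)
print(robot.observe()["time_s"])
E
```

```text
pointer y [[0.4248, 0.1751], [0.4239, 0.1733]]
(np.float64(1.208186111124616), 0, array([-0.5188879 ,  0.51378277,  1.19788541,  1.86651037, -0.530142  ,
        1.13174192,  0.67256579]))
S 0.036 [ 0.4861 -0.2282  0.0363] 4.27
S 0.034 [ 0.486  -0.2281  0.0341] 5.1
S 0.0325 [ 0.486  -0.2281  0.033 ] 14.51
L 0.036 [ 0.4963 -0.1782  0.0363] 3.46
L 0.034 [ 0.4962 -0.1781  0.0341] 4.05
L 0.0325 [ 0.4963 -0.1781  0.033 ] 16.06
B 0.036 [ 0.4761 -0.277   0.0363] 3.23
B 0.034 [ 0.4759 -0.277   0.0341] 3.28
B 0.0325 [ 0.476  -0.2771  0.033 ] 13.85
13.8417
```

```bash
python3 - <<'E'
from h import *
p=robot.observe()["eef_pos"]; robot.move_l([p[0],p[1],.2],rate=.2)
robot.move_j([-.17,.417,-.01,1.614,.005,1.111,0]); robot.move_gripper(.6)
R=down(1,0); x,y=.577,.0758
if Rn.from_quat(robot.observe()["tool_rot"]).as_matrix()[0,1]<0: R=down(-1,0)
robot.move_ptp([x,y,.17],R); robot.move_l([x,y,.091],rate=.1)
o=robot.observe(); print(o["q"].round(2),o["eef_pos"],o["force"].round(2))
for c in("top","side"): cv2.imwrite(f"pics/{c}1.png",robot.capture(c))
t=cv2.imread("pics/top1.png");s=cv2.imread("pics/side1.png")
cv2.imwrite("pics/pre.png",np.hstack([cv2.resize(t[118:208,160:280],(400,300)),cv2.resize(s[170:260,176:296],(400,300))]))
for a in np.arange(0,2.5,.25):
    P=[.577+.1*np.sin(a),.1755-.1*np.cos(a),.091]; j=robot.inverse_kinematics(P,R); print(round(a,2),None if j is None else np.round(j,2))
print(o["time_s"])
E
```

```text
[-0.2   0.47  0.02  1.82 -0.01  0.85 -0.18] [0.57744427 0.07586156 0.09160574] [0.35 0.56 0.88]
0.0 [-0.2   0.47  0.02  1.82 -0.01  0.85 -0.17]
0.25 [-0.19  0.51  0.02  1.76 -0.01  0.87 -0.17]
0.5 [-0.2   0.55  0.02  1.69 -0.01  0.9  -0.18]
0.75 [-0.22  0.59  0.02  1.63 -0.01  0.92 -0.2 ]
1.0 [-0.24  0.62  0.01  1.58 -0.01  0.95 -0.22]
1.25 [-0.26  0.64  0.01  1.53 -0.01  0.97 -0.25]
1.5 [-0.29  0.66  0.01  1.5  -0.01  0.98 -0.28]
1.75 [-0.32  0.67  0.    1.49 -0.    0.99 -0.32]
2.0 [-0.36  0.67 -0.    1.49  0.    0.99 -0.36]
2.25 [-0.39  0.66 -0.01  1.51  0.    0.98 -0.4 ]
18.325
```

View pics/pre.png

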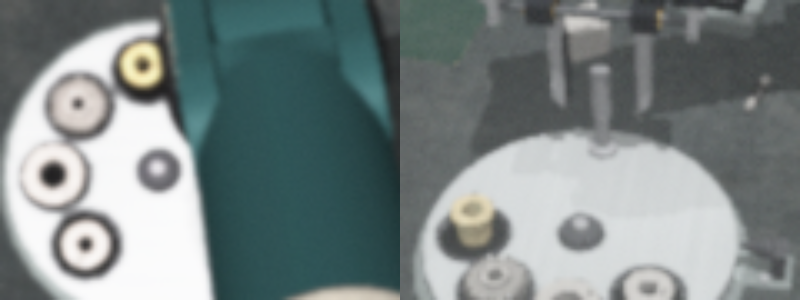

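The post stands midway between the open fingers: post at crop column 600, fingers at 558 and 643. Next I grip it and turn the plate.

```bash
cat >> h.py <<'E'
AX=np.array([.577,.1755])
def turn(a0,a1,n,rate=.06,r=.1):
    for a in np.linspace(a0,a1,n+1)[1:]:
        robot.move_l([AX[0]+r*np.sin(a),AX[1]-r*np.cos(a),.091],rate=rate)
        o=robot.observe(); print(round(a,2),o["eef_pos"].round(4),o["force"].round(1),round(float(np.max(o["grasp_force"])),1),round(o["gripper_width"],3))
E
python3 - <<'E'
from h import *
robot.move_gripper(0.0)
o=robot.observe(); print(o["gripper_width"]*94,o["grasp_force"],o["force"].round(1))
if o["gripper_width"]*94>10:
    turn(0,2.2,16); robot.sleep(.3)
    for c in("top","side"): cv2.imwrite(f"pics/{c}2.png",robot.capture(c))
    for c in("top","side"):
        print(c,[(round(r["conf"],2),np.round(r["extent"],1).tolist(),at_z(c,*r["extent"][:2],.05).round(4)) for r in robot.recognise(c,"spur_gear")][:4])
    t=cv2.imread("pics/top2.png");s=cv2.imread("pics/side2.png")
    cv2.imwrite("pics/t2.png",np.hstack([cv2.resize(t[148:238,150:270],(400,300),interpolation=cv2.INTER_CUBIC),cv2.resize(s[200:290,188:308],(400,300),interpolation=cv2.INTER_CUBIC)]))
print(robot.observe()["time_s"])
E
```

```text
15.46576216524192 29.996129895444028 [ 6.7  0.2 -4.9]
0.14 [0.5911 0.0765 0.091 ] [-0.8 -0.5  3.7] 30.0 0.162
0.28 [0.6043 0.0791 0.091 ] [ 0.1 -1.9  3.4] 30.0 0.165
0.41 [0.6172 0.0835 0.0911] [ 1.7 -4.5  3.7] 30.0 0.166
0.55 [0.6294 0.0896 0.0911] [ 2.5 -5.6  3.5] 30.0 0.161
0.69 [0.6408 0.0974 0.0911] [ 3.5 -6.4  1.8] 30.0 0.165
0.82 [0.6511 0.1067 0.0911] [ 6.  -6.6  1.2] 30.0 0.166
0.96 [0.6599 0.1174 0.0911] [ 7.4 -6.5 -1. ] 30.0 0.159
1.1 [0.6672 0.1292 0.0911] [ 9.1 -6.5 -1.9] 30.0 0.163
1.24 [0.6728 0.142  0.0912] [11.2 -6.2 -3.1] 30.0 0.167
1.38 [0.6766 0.1555 0.0912] [14.5 -3.9 -4.8] 30.0 0.161
1.51 [0.6785 0.1696 0.0912] [15.1 -2.2 -5.5] 30.0 0.166
1.65 [0.6783 0.1839 0.0912] [16.1 -0.8 -7.2] 30.0 0.165
1.79 [0.6761 0.198  0.0912] [16.1  2.2 -6. ] 30.0 0.162
1.93 [0.6719 0.2117 0.0912] [14.8  3.2 -6.5] 30.0 0.164
2.06 [0.6659 0.2245 0.0912] [13.7  5.2 -6.2] 30.0 0.162
2.2 [0.6582 0.2363 0.0912] [10.8  5.8 -4.7] 30.0 0.163
top []
side [(0.78, [261.7, 241.0, 17.4, 13.2], array([0.4941, 0.1781, 0.05  ]))]
25.6417
```

View pics/t2.png

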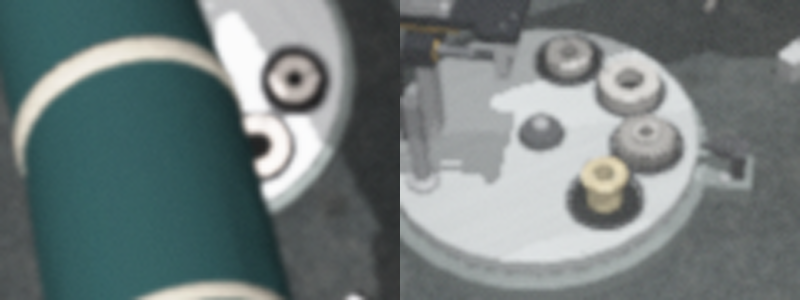

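The plate is turned with the post held. The gear is at side crop (647,138) and the pointer tip near (700,150), so the gear is close to the pointer. Now I quantify the remaining angle.

```bash
python3 - <<'E'
from h import *
ts=lambda x,y,z:at_z("side",188+(x+.5)*.3-.5,200+(y+.5)*.3-.5,z)[:2]
A=np.array([.5788,.177])
for n,p in dict(gear=ts(247,131,.058),gearlow=ts(245,143,.049),large=ts(230,78,.056),small=ts(170,46,.052),bush=ts(205,172,.069),hub=ts(141,118,.06)).items():
    d=p-A; print(n,p.round(4),np.hypot(*d).round(4),(np.arctan2(d[1],d[0])%(2*np.pi)).round(3))
# where would the pointer tip/base project for z, and the index spot's gear hub
inv=lambda p:((proj("side",p)-[188-.35,200-.35])/.3).round(0)
for z in(.04,.05,.06): print(z,"tip",inv([A[0]-.126,A[1],z]),"tail",inv([A[0]-.15,A[1],z]))
print("gear hole at index",inv([A[0]-.085,A[1],.058]))
E
```

```text
gear [0.494  0.1783] 0.0848 3.126
gearlow [0.4949 0.1828] 0.0841 3.072
large [0.5151 0.1197] 0.0857 3.874
small [0.5709 0.0841] 0.0932 4.628
bush [0.5189 0.234 ] 0.0827 2.382
hub [0.578  0.1775] 0.0009 2.561
0.04 tip [299. 151.] tail [329. 154.]
0.05 tip [299. 142.] tail [330. 145.]
0.06 tip [300. 133.] tail [331. 136.]
gear hole at index [247. 130.]
```

```bash
python3 - <<'E'
from h import *
f=lambda x,y:(184+(x+.5)*.12-.5,200+(y+.5)*.12-.5)
A=np.array([.5765,.1749])
for z in(.02,.03,.04):
    e=at_z("top",*f(193,258),z)[:2]; t=at_z("top",*f(199,135),z+.01)[:2]; print(z,"tongue end",e.round(4),np.hypot(*(e-A)).round(4),(np.arctan2(*(e-A)[::-1])%6.2832).round(3),"tip",t.round(4),np.hypot(*(t-A)).round(4),(np.arctan2(*(t-A)[::-1])%6.2832).round(3))
o=robot.observe(); print(o["time_s"],o["joint_vel"].round(4),o["grasp_force"])
E
```

```text
0.02 tongue end [0.4085 0.1748] 0.168 3.142 tip [0.4485 0.1725] 0.1281 3.16
0.03 tongue end [0.4082 0.1739] 0.1683 3.148 tip [0.4478 0.1716] 0.1287 3.167
0.04 tongue end [0.4079 0.173 ] 0.1686 3.153 tip [0.4472 0.1707] 0.1294 3.174
25.6417 [-0.0012 -0.0014 -0.0018 -0.0013  0.0004  0.002   0.0003] 29.993822823744267
```

```bash
python3 - <<'E'
from h import *
turn(2.2,2.225,1,rate=.01); robot.sleep(.8)
robot.capture("side")
for r in robot.recognise("side","spur_gear")[:1]: print(np.round(r["extent"],1))
o=robot.observe(); print(o["time_s"],np.abs(o["joint_vel"]).max(),o["grasp_force"])
print(robot.hand_in())
E
```

```text
2.22 [0.6569 0.238  0.0912] [10.7  5.4 -5. ] 30.0 0.162
[231.3 178.3  19.6  19.3]
26.9417 0.0026086075644257568 29.993999273283407
the job is handed in; nothing more can be done
None
```

I pressed the small, large and bar keys to the bottom in that order, turned the plate counter-clockwise about 2.23 rad and handed the job in at 26.9 s with the post still gripped at 30 N; the gear was about 1–2 mm short of the pointer before a final 2.5 mm nudge, after which I could not re-measure it because the network's last detection was a different object, and no verdict was returned.

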